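# Swap the pan lids

### The arm

A 6-joint arm with a two-finger parallel gripper is mounted at the origin on the work surface. World frame = base frame: x ahead of the robot, y to its left, z up, the work surface at z = 0. Lengths are in m, angles in rad, forces in N, time in s.
With the tool pointing down it reaches from about 0.25 to 0.775 m from the base axis. Payload 4 kg.
Tool frame: the origin (TCP) lies midway between the tips of the shut fingers; the grasp point (between the pads) lies 19 mm behind it (robot.tcp_to_grasp is the z of the grasp point in the tool frame, in m); z points along the fingers, y is the line along which they close (so a half turn about z gives the same grasp; the last joint's range is limited). The gripper opens to 94 mm and grips with 3 to 60 N. Pads are 16 mm wide; open, the fingers measure 119 mm over their backs; the gripper's body (75 mm by 177 mm) begins 78 mm behind the grasp point.
Start: joints at [-1.345, 0.087, 1.371, -0, 1.684, -0.103], TCP at [0.178, -0.521, 0.172] pointing down, gripper open.
Joint ranges: [-3.1, 3.1], [-0.76, 2.03], [0.27, 2.55], [-1.08, 4.22], [0.17, 2.65], [-2.57, 2.57]. Speed limits (rad/s): [2.79, 2.79, 3.14, 3.14, 3.14, 3.14].

### API

Orientations are given as [roll, pitch, yaw] about the fixed x, y, z axes, in that order (R = Rz(yaw) Ry(pitch) Rx(roll)).
In Python, from bench import robot gives the robot as it stands. The module is installed in compiled form; this text tells all that it offers.
- The arm moves only by the tool move_arm, never from a script. Its argument "motion" is one flat list of numbers, 7 for each row, row after row: the turn, a rotation vector about the tool's x, y, z in units of 45 degrees (1.0 is 45 degrees), then the shift along the tool's x, y, z in units of 100 mm (1.0 is 100 mm), then the opening, from 0 (shut) to 1 (fully open). A call has 1 to 12 rows; each row shifts and turns the commanded pose from where the row before left it, along the tool's axes as they then stand; what a row does not reach is not made up. A row lasts 1/12 s, in which the tool goes at most 41.7 mm and 7.16 degrees, less where a joint would pass 70% of its speed; a pose out of reach is approached as far as the arm can. A call with a number of a shift or a turn outside -1 to 1 is refused whole. A call with a gripper value outside its range is refused whole. The fingers move at their own pace and stop on an object; the grip force is fixed at half the most. Time passes only in rows, so rows that do not move let the fingers close. It gives the time, the measured TCP pose, the force, the opening and the grip force at its end, in the units of the state.
- robot.get_obs(): the state, without advancing time (a new reading comes with each control period).
- robot.snapshot(name): name is "scene" or "side" or "wrist"; returns the picture (420x560x3 uint8, red, green, blue); there is no depth.
- robot.get_calibration(name): a dict with "fx", "fy", "cx", "cy" (pixels), "k1" (the pictures are not rectified: a ray, as slopes to the right and down, at radius r is drawn at 1 + k1 r^2 times it, then the intrinsics apply), "R" (3x3) and "t" (3): a world point X has camera coordinates R X + t. Camera axes: x right, y down, z forward; pixel columns grow to the right and rows downward; lengths in m; the calibration is good to about 2 mm. A picture is of the moment at which its call begins: read the wrist's pose just before it. get_calibration takes no time and is no camera call; for the wrist camera it gives the pose at the moment of the call.
- robot.close_job(): hands the job in; it is judged then, once.
The state is a dict: "time": time; "joint_positions": joint angles; "qvel": joint speeds; "joint_torque": joint torques, N m; "tool_pos": TCP position; "ee_rot": TCP orientation; "wrist_force": force on the tool from outside, world axes, zero at the start; "wrist_torque": the same for the moment, N m; "width": finger opening in m; "finger_force": force on a finger pad.
Only numpy, scipy, OpenCV 4.12 (cv2) and the standard library are available. Lean on these libraries where they do the work, as an engineer would, in place of code of your own. Each camera call takes 0.05 s, during which the arm holds its last target. There are 200 camera calls.

### The job

Put the small pan lid away: stand it on edge in the free end slot of the wire lid rack and let go of it. Then draw the large lid out of the rack, turn it level with the knob up, and finish while holding it there, centred over the pot about a hand's breadth above the rim, ready to cover it but not touching it. Leave the bread board in the rack, and do not push the pot or the canisters about.

Things in the scene. Friction and masses are not known exactly. Their poses are not given: they have to be found in the camera images.
- rack: steel wire lid rack, fixed, 210 mm long (its y), 150 wide (x), 120 high. Origin: centre of its foot; z up. Two rails (wire radius 3 mm, centre line 27 mm up) run along y at x = -40 and +40 mm; a lid on edge sinks between them. Upright wire loops (radius 2.5 mm, 80 mm wide in x) part three slots: low loops (top 64 mm up) at y = -79 and +79 mm, tall ones (top 120) at y = -50, -12.5, 12.5, 50.
- free_slot (a point): middle of the free end slot at rail-top height (rack x 0, y -64.5, z 30 mm); 24 mm clear between the low outer loop and the tall inner loop. A lid stands well here with its knob facing outward (rack -y), leaning back about 0.13 rad onto the tall loop; the small lid's origin is then about 100 mm above the worktop. The low outer loop leaves the knob free for fingers from outside and above.
- full_slot (a point): middle of the other end slot, mirror image of the free one (rack y +64.5 mm, between the loops at 50 and 79): the large lid stands here on edge, knob facing outward (rack +y), leaning back 0.13 rad onto the tall loop
- large_lid: large stainless steel pan lid, 0.3 kg: disc of 200 mm diameter, rim 6 mm thick, domed to 11 mm at the centre, with a black knob (cylinder of 34 mm diameter, from 19 to 47 mm along z, on a 14 mm stem). Origin: centre of the rim's flat underside; z out through the knob. Starts on edge in the rack, z nearly level (tipped up 0.13 rad), origin about 121 mm above the worktop.
- large_lid_knob (a point): grip point on the large lid's knob axis, 36 mm along the lid's z from its origin (11 mm below the knob's top)
- small_lid: small stainless steel pan lid, 160 mm diameter, otherwise the same shape as the large one (rim 6 mm, dome to 11 mm, same black knob), 0.2 kg; starts lying flat on the worktop, knob up. Origin: centre of the rim's underside; z through the knob
- small_lid_knob (a point): grip point on the small lid's knob axis, 36 mm along the lid's z from its origin (11 mm below the knob's top)
- pot: stainless steel casserole, open, 198 mm across the rim, 82 mm high, with two loop handles on its x sides reaching 130 mm from the axis, 66 mm up; potatoes inside; about 1.6 kg; stands on a cork trivet 10 mm thick. Origin: centre of its underside; z up
- pot_rim (a point): centre of the pot's mouth, at the height of its rim (92 mm above the worktop)
- board: wooden bread board 180 x 12 x 150 mm standing on edge in the rack's middle slot, its top 180 mm above the worktop (bystander). Origin: middle of its lower edge
- canister_a: steel canister, 80 mm diameter, 108 mm high (bystander). Origin: centre of its underside
- canister_b: a second, like canister (bystander). Origin: centre of its underside
Not all that is in view belongs to the job. What is shaped like the small_lid but purple is not meant. Leave any turquoise look-alike of the large_lid alone.

How it is judged:
By the outcome, as a careful person would: the job done as asked, in the order asked, and still so for the second after the job is handed in, while the arm keeps its last pose, push and grip.
It also fails if it takes over 61 s, if anything falls off the work surface, if the arm or the gripper's body presses on something with over 40 N, if the wrist force passes 120 N, or if a joint passes its speed limit or range.

## Working session

There is one attempt and no reset: what is moved stays moved. The work goes in short steps, Python scripts to look and compute and a tool call to move; the robot and the scene stay as the last step left them, time stands still between calls to the robot, and variables do not carry over. Pictures are saved under pics/ and viewed, at most 10 in all, crops included, and the job is handed in when it is done.

Besides the shell and the picture viewer there is one more tool, called by a JSON object that holds its "op" and its "data". move_arm: Moves the arm, as the interface text tells. Shifts and turns lie within -1 to 1; 1 stands for 100 mm of shift or 45 degrees of turn. Its arguments: {"type":"object","properties":{"motion":{"type":"array","items":{"type":"number"}}},"required":["motion"]}

```bash
mkdir -p pics; ls; python3 - <<'E'
from bench import robot
import cv2,numpy as np
o=robot.get_obs();print(o)
print(robot.tcp_to_grasp)
for n in("scene","side","wrist"):
    c=robot.get_calibration(n);im=robot.snapshot(n);cv2.imwrite(f"pics/{n}0.png",im[:,:,::-1]);np.savez(f"pics/{n}0.npz",**c);print(n,c)
E
```

```text
pics
{'time': 0.0, 'joint_positions': array([-1.34510543e+00,  8.79377651e-02,  1.37222346e+00, -1.64832385e-05,
        1.68359696e+00, -1.03099777e-01]), 'qvel': array([ 0.0008745 ,  0.000447  , -0.00038942, -0.00164805,  0.00081223,
        0.00072984]), 'joint_torque': array([-1.97444111e-03, -3.40181100e+01, -3.02427471e+01,  7.15952972e-02,
        3.31034989e-02, -1.76151698e-04]), 'tool_pos': array([ 0.17744605, -0.51994088,  0.1708293 ]), 'ee_rot': array([-3.13943693e+00, -2.06574897e-04,  3.28788616e-01]), 'wrist_force': array([-0.59193005,  0.16320405, -0.33956406]), 'wrist_torque': array([ 0.04751125, -0.01279948,  0.05082561]), 'finger_force': 0.0, 'width': 0.09393969855992008}
-0.0188
scene {'fx': 394.0787439698406, 'fy': 394.0787439698406, 'cx': 278.83919122586013, 'cy': 212.93744776609398, 'k1': -0.09632299682798165, 'R': array([[ 0.88584497,  0.46391807,  0.00766325],
       [ 0.29773041, -0.55568945, -0.77625114],
       [-0.35585854,  0.68991975, -0.63037722]]), 't': array([-0.47798526, -0.1689207 ,  1.57579182])}
side {'fx': 483.5648497962721, 'fy': 483.5648497962721, 'cx': 274.35627572450875, 'cy': 205.50747995322962, 'k1': -0.1252401627903825, 'R': array([[ 0.94435736, -0.32838732,  0.01873347],
       [-0.19182121, -0.59610533, -0.77965573],
       [ 0.26719617,  0.73268015, -0.62592811]]), 't': array([-0.61448892,  0.13659323,  1.35670838])}
wrist {'fx': 335.27987736161157, 'fy': 335.27987736161157, 'cx': 273.1497112730755, 'cy': 211.67386859631688, 'k1': 0.013571898636604922, 'R': array([[ 0.32314491, -0.9463463 , -0.00245984],
       [-0.91397659, -0.3127637 ,  0.25850661],
       [-0.24540612, -0.08128685, -0.96600636]]), 't': array([-0.54831925, -0.02667108,  0.38898078])}
```

View pics/scene0.png

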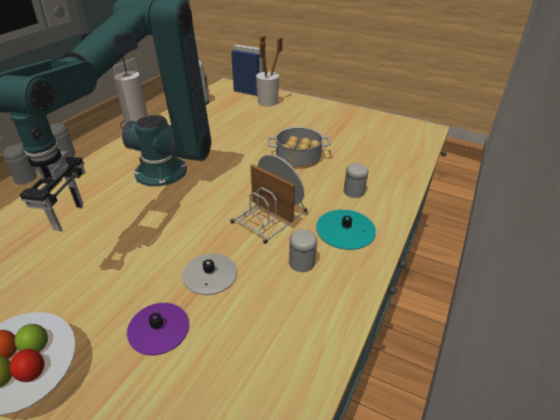

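View pics/side0.png

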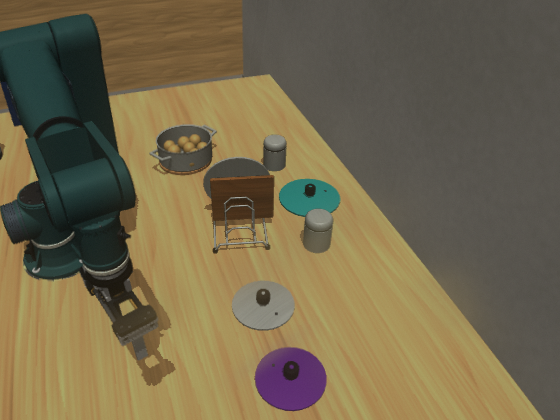

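Candidates for the small lid, as scene / side pixels: grey disc (210,272) / (263,303), purple (158,328) / (291,377), turquoise (346,228) / (310,197). I choose the grey one. The large lid is the grey disc standing in the rack at (285,180) / (237,180); the turquoise one is its look-alike. The pot is at (299,147) / (185,150), and the canisters are at (356,180) and (302,250) in the scene view. Next I check both choices in close crops.

```bash
python3 - <<'E'
import cv2
a=cv2.imread("pics/scene0.png");b=cv2.imread("pics/side0.png")
cv2.imwrite("pics/sc_crop.png",cv2.resize(a[145:295,170:370],None,fx=4,fy=4,interpolation=cv2.INTER_CUBIC))
cv2.imwrite("pics/si_crop.png",cv2.resize(b[150:350,160:360][:, :],(600,600),interpolation=cv2.INTER_CUBIC))
E
```

```text
(no output)
```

View pics/sc_crop.png

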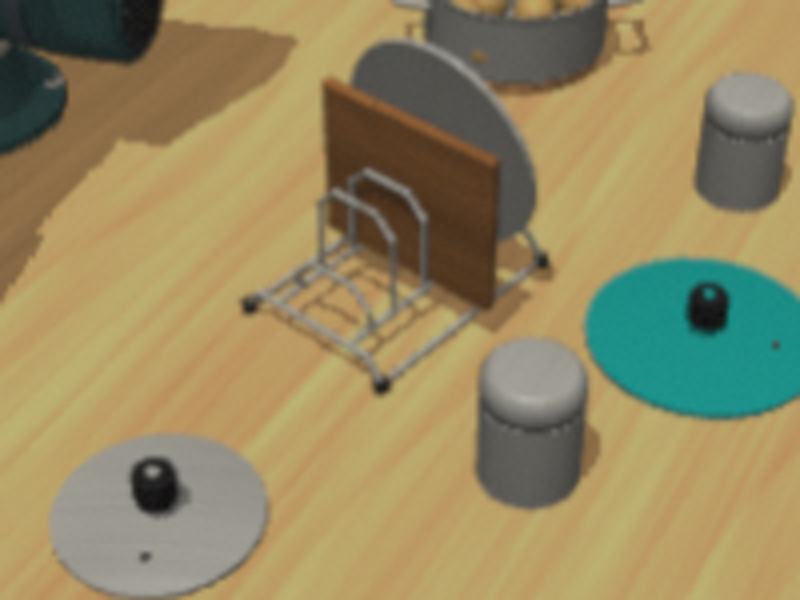

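View pics/si_crop.png

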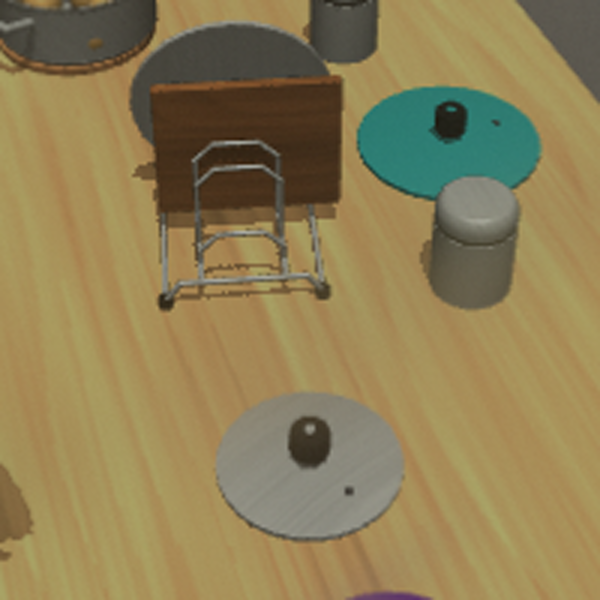

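The crops confirm the grey small lid: knob at scene-crop (155,486) and side-crop (310,440). The rack's free slot is on the near side, with its feet at scene-crop (250,303) and (381,384). The board and large lid stand behind it.

```bash
cat > h.py <<'E'
import numpy as np,cv2
from scipy.optimize import least_squares
from scipy.spatial.transform import Rotation as Ro
def load(n): return dict(np.load(f"pics/{n}.npz"))
def proj(c,X):
    p=np.atleast_2d(X)@c["R"].T+c["t"];s=p[:,:2]/p[:,2:];s=s*(1+c["k1"]*(s**2).sum(1,keepdims=True))
    return s*[c["fx"],c["fy"]]+[c["cx"],c["cy"]]
def ray(c,uv):
    K=np.array([[c["fx"],0,c["cx"]],[0,c["fy"],c["cy"]],[0,0,1]])
    s=cv2.undistortPoints(np.float64([[uv]]),K,np.float64([c["k1"],0,0,0]))[0,0] if 0 else None
    d=(np.array(uv)-[c["cx"],c["cy"]])/[c["fx"],c["fy"]];s=d.copy()
    for _ in range(30): s=d/(1+c["k1"]*(s@s))
    return -c["R"].T@c["t"], c["R"].T@np.array([*s,1])
def onz(c,uv,z):
    o,d=ray(c,uv);return o+d*(z-o[2])/d[2]
def tri(obs):
    A=[];b=[]
    for c,uv in obs:
        o,d=ray(c,uv);d/=np.linalg.norm(d);P=np.eye(3)-np.outer(d,d);A.append(P);b.append(P@o)
    A=np.vstack(A);b=np.hstack(b);x=np.linalg.lstsq(A,b,rcond=None)[0];return x,np.linalg.norm(A@x-b)
E
cat > m1.py <<'E'
from h import *
np.set_printoptions(precision=4,suppress=True)
S,D=load("scene0"),load("side0")
sc=lambda x,y:(170+x/4-.4,145+y/4-.4); si=lambda x,y:(160+x/3-.33,150+y/3-.33)
for n,a,b in [("footA",(250,303),(166,301)),("footB",(381,384),(322,291)),("boardL",(325,82),(152,88)),("boardR",(498,160),(342,78)),("knob",(155,486),(310,440)),("hole",(145,557),(349,491)),("lidc",(160,517),(311,467))]:
    print(n,*tri([(S,sc(*a)),(D,si(*b))]))
print("footC z5mm",onz(S,sc(541,261),.005), onz(S,sc(250,303),.005),onz(S,sc(381,384),.005))
print("lidc plane",onz(S,sc(160,517),.005),onz(D,si(311,467),.005))
print("pot",onz(S,(299.5,140),.092),onz(D,(185.5,141.5),.092))
# colour masks
for n,c in(("scene0",S),("side0",D)):
    im=cv2.imread(f"pics/{n}.png")
    print(n, im[int(c["cy"]),int(c["cx"])])
E
python3 m1.py
python3 - <<'E'
import cv2
a=cv2.imread("pics/scene0.png");b=cv2.imread("pics/side0.png")
A=cv2.resize(a[115:185,250:350],None,fx=5,fy=5,interpolation=cv2.INTER_CUBIC)
B=cv2.resize(b[115:185,140:240],None,fx=5,fy=5,interpolation=cv2.INTER_CUBIC)
import numpy as np
cv2.imwrite("pics/pot.png",cv2.resize(np.vstack([a[115:185,250:350],b[115:185,140:240]]),None,fx=4,fy=4,interpolation=cv2.INTER_CUBIC))
E
```

```text
footA [ 0.4272 -0.1269  0.0045] 0.00021152548282499012
footB [ 0.5729 -0.1597  0.0034] 0.0010779138253284844
boardL [ 0.4492 -0.0265  0.1774] 0.002667326384958839
boardR [ 0.6234 -0.0627  0.1777] 0.0002593379750591288
knob [ 0.4964 -0.3563  0.0315] 0.0017727788596939723
hole [ 0.516  -0.4004  0.0091] 0.0013832830720526689
lidc [ 0.4968 -0.3572 -0.0016] 0.0006772274993006753
footC z5mm [0.6209 0.0411 0.005 ] [ 0.4274 -0.1271  0.005 ] [ 0.5741 -0.1622  0.005 ]
lidc plane [ 0.5012 -0.3624  0.005 ] [ 0.4952 -0.3618  0.005 ]
pot [0.4537 0.3431 0.092 ] [0.4407 0.3392 0.092 ]
scene0 [33 55 82]
side0 [ 90 146 166]
```

View pics/pot.png

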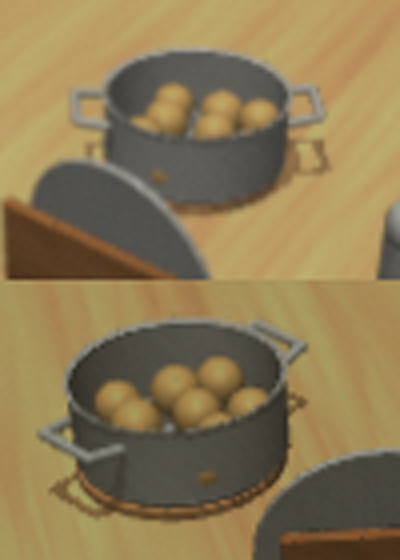

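```bash
cat > m2.py <<'E'
from h import *
np.set_printoptions(precision=4,suppress=True)
S,D=load("scene0"),load("side0")
sc=lambda x,y:(170+x/4-.4,145+y/4-.4); si=lambda x,y:(160+x/3-.33,150+y/3-.33)
th=np.linspace(0,2*np.pi,721)
circ=lambda x,y,z,r:np.c_[x+r*np.cos(th),y+r*np.sin(th),0*th+z]
def bb(c,p): q=proj(c,p);return np.r_[q.min(0),q.max(0)]
def lid(p):
    P=np.vstack([circ(*p,0+p[2] if 0 else 0,.08) if 0 else circ(p[0],p[1],p[2],.08),circ(p[0],p[1],p[2]+.006,.08)])
    return np.r_[bb(S,P)-np.r_[sc(50,433),sc(269,597)],bb(D,P)-np.r_[si(216,392),si(405,540)]]
r=least_squares(lid,[.5,-.36,0]);print("lid",r.x,r.fun)
def pot(p):
    P=circ(p[0],p[1],p[2],.099);f=bb(S,P)[:3]-[275.9,126.9,321.9];g=bb(D,P)[:3]-[156.3,124.7,211.9]
    return np.r_[f,g]
r=least_squares(pot,[.45,.34,.092]);print("pot",r.x,r.fun)
def rk(p):
    c,s=np.cos(p[2]),np.sin(p[2]);R=np.array([[c,-s],[s,c]])
    F=np.array([[-75,-105],[75,-105],[75,105]])/1000@R.T+p[:2];F=np.c_[F,[.005]*3]
    return np.r_[proj(S,F).ravel()-np.r_[sc(250,303),sc(381,384),sc(541,261)],proj(D,F[:2]).ravel()-np.r_[si(166,301),si(322,291)]]
r=least_squares(rk,[.52,-.04,-.22]);print("rack",r.x,r.fun)
E
python3 m2.py
```

```text
lid [ 0.4967 -0.3558  0.0001] [ 0.0129 -0.5543  0.1866  0.438   0.0093 -0.4704 -0.1113  0.5626]
pot [0.4404 0.3677 0.0869] [-0.8504 -0.0277  1.2351 -0.6216  0.1895  0.328 ]
rack [ 0.5239 -0.0421 -0.2292] [-0.1378 -0.005  -0.1623 -0.2481  0.2123 -0.3104 -0.0519 -0.0513  0.3244
  0.2406]
```

```bash
cat >> h.py <<'E'
RK=np.array([.5239,-.0421]);YAW=-.229
RX=np.array([np.cos(YAW),np.sin(YAW),0]);RY=np.array([-np.sin(YAW),np.cos(YAW),0]);Z=np.array([0,0,1.])
def toolR(th,x=RX):
    "tilt th: z = down leaning towards horizontal y-dir; closing axis x"
    y=np.cross(Z,x);z=-np.cos(th)*Z+np.sin(th)*y
    return np.c_[np.cross(x,z),x,z]
def plan(G,R,back=0):
    from bench import robot
    o=robot.get_obs();R0=Ro.from_euler("xyz",o["ee_rot"]).as_matrix();p=o["tool_pos"]
    T=G+R[:,2]*(.0188-back)
    rv=Ro.from_matrix(R0.T@R).as_rotvec()/(np.pi/4)
    print("t %.2f tcp"%o["time"],p.round(4),"target",T.round(4),"\nturn",rv.round(3),"shift before turn",(R0.T@(T-p)*10).round(3),"shift after turn",(R.T@(T-p)*10).round(3),
     "\nq",o["joint_positions"].round(2),"F",o["wrist_force"].round(1),"w",round(o["width"],4),"ff",round(o["finger_force"],1))
E
python3 -c "
from h import *
L=np.array([.4967,-.3558,.0355])
plan(L,toolR(np.radians(-41)),.09)"
```

```text
t 0.15 tcp [ 0.1775 -0.5201  0.1711] target [ 0.5073 -0.3103  0.0892] 
turn [-0.463 -0.832 -1.232] shift before turn [ 3.799 -0.919  0.821] shift after turn [ 2.644  2.736 -1.214] 
q [-1.35  0.09  1.37  0.    1.68 -0.1 ] F [ 0.4 -1.  -0.5] w 0.0942 ff 0.0
```

{"op": "move_arm", "data": {"motion": [0, 0, 0, 0.3, -0.08, 0, 1, 0, 0, 0, 0.34, -0.08, 0, 1, 0, 0, 0, 0.34, -0.08, 0, 1, 0, 0, 0, 0.34, -0.08, 0, 1, 0, 0, 0, 0.34, -0.08, 0, 1, 0, 0, 0, 0.34, -0.08, 0, 1, 0, 0, 0, 0.34, -0.08, 0, 1, 0, 0, 0, 0.34, -0.08, 0, 1, 0, 0, 0, 0.34, -0.08, 0, 1, 0, 0, 0, 0.34, -0.08, 0, 1, 0, 0, 0, 0.3, -0.08, 0, 1, 0, 0, 0, 0.1, -0.04, 0, 1]}}

```text
time: 1.15
tool_pos: [0.5066, -0.3091, 0.171]
ee_rot: [-3.14, -0.001, 0.333]
wrist_force: [-1.8, 0.3, -0.4]
width: 0.094
finger_force: 0.0
```

{"op": "move_arm", "data": {"motion": [-0.042, -0.076, -0.112, 0, 0, 0, 1, -0.042, -0.076, -0.112, 0, 0, 0, 1, -0.042, -0.076, -0.112, 0, 0, 0, 1, -0.042, -0.076, -0.112, 0, 0, 0, 1, -0.042, -0.076, -0.112, 0, 0, 0, 1, -0.042, -0.076, -0.112, 0, 0, 0, 1, -0.042, -0.076, -0.112, 0, 0, 0, 1, -0.042, -0.076, -0.112, 0, 0, 0, 1, -0.042, -0.076, -0.112, 0, 0, 0, 1, -0.042, -0.076, -0.112, 0, 0, 0, 1, -0.042, -0.076, -0.112, 0, 0, 0, 1, 0, 0, 0, 0, 0, 0, 1]}}

```text
time: 2.15
tool_pos: [0.5018, -0.3099, 0.1687]
ee_rot: [-3.13, 0.72, 1.353]
wrist_force: [-0.4, 1.1, -0.6]
width: 0.0943
finger_force: 0.0
```

```bash
python3 -c "
from h import *
from bench import robot
L=np.array([.4967,-.3558,.0355])
plan(L,toolR(np.radians(-41)),.09)
c=robot.get_calibration('wrist');im=robot.snapshot('wrist')[:,:,::-1];np.savez('pics/w1.npz',**c)
print(proj(c,L))
cv2.imwrite('pics/w1.png',im)"
```

```text
t 2.15 tcp [ 0.5018 -0.3099  0.1687] target [ 0.5073 -0.3103  0.0892] 
turn [-0.005  0.005  0.011] shift before turn [0.53  0.061 0.591] shift after turn [0.528 0.055 0.594] 
q [-0.21  0.16  1.49 -0.72  1.53  0.05] F [-0.4  1.1 -0.6] w 0.0943 ff 0.0
[[280.02264472 146.43234246]]
```

View pics/w1.png

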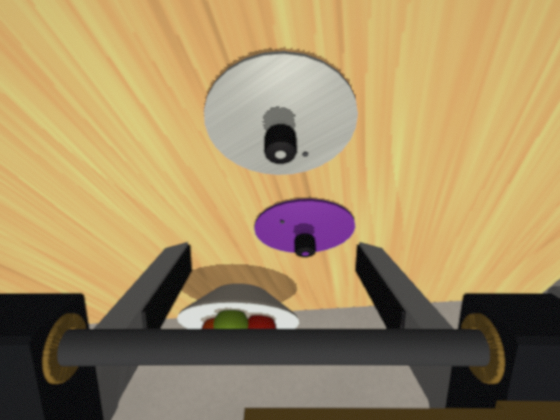

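The wrist view shows the grey lid with its knob at (280,147), matching the predicted (280,146). The purple look-alike is further off at (304,228).

{"op": "move_arm", "data": {"motion": [0, 0, 0, 0.1, 0.01, 0.12, 1, 0, 0, 0, 0.11, 0.01, 0.12, 1, 0, 0, 0, 0.11, 0.01, 0.12, 1, 0, 0, 0, 0.11, 0.01, 0.12, 1, 0, 0, 0, 0.1, 0.01, 0.12, 1, 0, 0, 0, 0, 0, 0.15, 1, 0, 0, 0, 0, 0, 0.15, 1, 0, 0, 0, 0, 0, 0.15, 1, 0, 0, 0, 0, 0, 0.15, 1, 0, 0, 0, 0, 0, 0.15, 1, 0, 0, 0, 0, 0, 0.13, 1, 0, 0, 0, 0, 0, 0, 1]}}

```text
time: 3.2
tool_pos: [0.4926, -0.3699, 0.0219]
ee_rot: [-3.132, 0.719, 1.345]
wrist_force: [-0.1, 0.2, 0.1]
width: 0.0938
finger_force: 0.0
```

```bash
python3 -c "
from h import *
L=np.array([.4967,-.3558,.0355])
plan(L,toolR(np.radians(-41)))"
```

```text
t 3.20 tcp [ 0.4926 -0.3699  0.0219] target [ 0.4939 -0.3678  0.0213] 
turn [-0.009  0.004  0.003] shift before turn [ 0.021  0.008 -0.012] shift after turn [ 0.021  0.008 -0.011] 
q [-0.32  0.3   1.63 -0.76  1.25  0.18] F [-0.1  0.2  0.1] w 0.0938 ff 0.0
```

{"op": "move_arm", "data": {"motion": [0, 0, 0, 0.02, 0, 0, 0, 0, 0, 0, 0, 0, 0, 0, 0, 0, 0, 0, 0, 0, 0, 0, 0, 0, 0, 0, 0, 0, 0, 0, 0, 0, 0, 0, 0, 0, 0, 0, 0, 0, 0, 0, 0, 0, 0, 0, 0, 0, 0, 0, 0, 0, 0, 0, 0, 0]}}

```text
time: 3.87
tool_pos: [0.4959, -0.3678, 0.0247]
ee_rot: [-3.141, 0.72, 1.342]
wrist_force: [0.4, -0.8, 0.7]
width: 0.0442
finger_force: 0.0
```

{"op": "move_arm", "data": {"motion": [0, 0, 0, 0, 0, 0, 0, 0, 0, 0, 0, 0, 0, 0, 0, 0, 0, 0, 0, 0, 0, 0, 0, 0, 0, 0, 0, 0, 0, 0, 0, 0, 0, 0, 0, 0, 0, 0, -0.13, 0, -0.15, 0, 0, 0, 0, -0.13, 0, -0.15, 0, 0, 0, 0, -0.13, 0, -0.15, 0, 0, 0, 0, -0.13, 0, -0.15, 0, 0, 0, 0, -0.13, 0, -0.15, 0, 0, 0, 0, -0.13, 0, -0.15, 0]}}

```text
time: 4.78
tool_pos: [0.4958, -0.3672, 0.1444]
ee_rot: [-3.14, 0.72, 1.343]
wrist_force: [0.6, 0.2, 0.6]
width: 0.0004
finger_force: 0.0
```

```bash
python3 -c "
from h import *
# slot target for the small lid: origin in rack frame
t=.13
n=-np.cos(t)*RY+np.sin(t)*Z
th=np.radians(-41)+np.pi/2-t; print(np.degrees(th))
for lift in(.09,0):
  # slot: origin .100 high; bottom edge between loops
  up=np.sin(t)*RY+np.cos(t)*Z  # disc up direction
  O=np.r_[RK,0]-.0645*RY; 
  # tall loop face at y=-52.5, top 117.5ish: back face of disc touches it at height .12
  yb=-.0525-(.12-.1)*np.tan(t)
  O=np.r_[RK,0]+yb*RY+Z*(.1+lift)
  G=O+.036*n
  print('yb',yb);plan(G,toolR(th))"
```

```text
41.5515486632993
yb -0.0551147463600892
t 4.78 tcp [ 0.4958 -0.3672  0.1444] target [ 0.5061 -0.1184  0.1806] 
turn [-0.002  1.84  -0.   ] shift before turn [ 1.602 -0.466 -1.884] shift after turn [ 2.071 -0.465  1.352] 
q [-0.31  0.18  1.51 -0.73  1.42  0.02] F [0.6 0.2 0.6] w 0.0004 ff 0.0
yb -0.0551147463600892
t 4.78 tcp [ 0.4958 -0.3672  0.1444] target [ 0.5061 -0.1184  0.0906] 
turn [-0.002  1.84  -0.   ] shift before turn [ 2.195 -0.465 -1.207] shift after turn [ 1.474 -0.465  2.026] 
q [-0.31  0.18  1.51 -0.73  1.42  0.02] F [0.6 0.2 0.6] w 0.0004 ff 0.0
```

The fingers shut empty, so I look again.

```bash
python3 -c "
from h import *
from bench import robot
np.set_printoptions(precision=4,suppress=True)
for n in('scene','side'):
  c=robot.get_calibration(n);im=robot.snapshot(n)[:,:,::-1];cv2.imwrite(f'pics/{n}2.png',im);np.savez(f'pics/{n}2.npz',**c)
a=cv2.imread('pics/scene2.png');b=cv2.imread('pics/side2.png')
cv2.imwrite('pics/ab2.png',np.hstack([cv2.resize(a[180:320,140:272],None,fx=3,fy=3),cv2.resize(b[220:360,200:332],None,fx=3,fy=3)]))"
```

```text
(no output)
```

View pics/ab2.png

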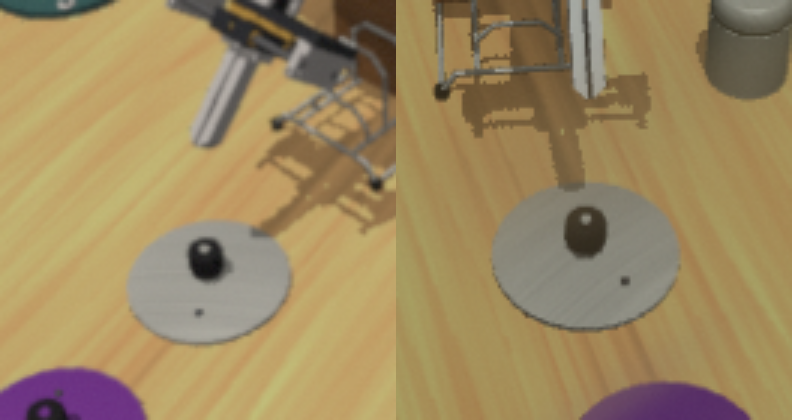

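```bash
python3 -c "
from h import *
np.set_printoptions(precision=4,suppress=True)
S,D=load('scene2'),load('side2')
print(proj(S,[.4958,-.3672,.1444]),proj(D,[.4958,-.3672,.1444]))
sc=lambda x,y:(140+x/3-.33,180+y/3-.33); si=lambda x,y:(200+(x-396)/3-.33,220+y/3-.33)
print('obs',sc(205,145),si(590,95))
for n,a,b in [('knobtop',(207,243),(586,217)),('knob',(206,258),(586,231)),('tip',(205,143),(590,95))]:
  print(n,*tri([(S,sc(*a)),(D,si(*b))]))
for n,c,f in(('S',S,sc),('D',D,si)):
  print(n,proj(c,[.4967,-.3558,.047]),proj(c,[.4967,-.3558,.019]))
print(sc(206,240),sc(206,278),si(586,208),si(586,256))
"
```

```text
[[201.4578 239.2186]] [[264.5386 268.6288]]
obs (208.0033333333333, 228.00333333333333) (264.3366666666667, 251.33666666666664)
knobtop [ 0.4966 -0.3533  0.048 ] 0.0016130115710919805
knob [ 0.4961 -0.3564  0.0318] 0.0003972866654756193
tip [ 0.5039 -0.3422  0.173 ] 0.00234771188593036
S [[208.1011 261.8646]] [[209.1456 268.5569]]
D [[263.2317 292.5441]] [[263.1925 299.861 ]]
(208.33666666666667, 259.67) (208.33666666666667, 272.3366666666667) (263.00333333333333, 289.00333333333333) (263.00333333333333, 305.00333333333333)
```

```bash
python3 -c "
from h import *
from bench import robot
np.set_printoptions(precision=4,suppress=True)
S,D=load('scene0'),load('side0')
for dz in (0,.02,.04): 
  for s in(-1,1):
    T=np.array([.1775,-.52,.171+dz])+s*.047*np.array([.323,-.946,0])
    print(dz,s,proj(S,T),proj(D,T))
plan(np.zeros(3),np.eye(3))
o=robot.get_obs();R0=Ro.from_euler('xyz',o['ee_rot']).as_matrix();c=robot.get_calibration('wrist')
for k in (0,-.02,-.04):print('wrist tip',k,proj(c,o['tool_pos']+k*R0[:,2]))
C=-c['R'].T@c['t'];print('cam in tool',R0.T@(C-o['tool_pos']))
im=robot.snapshot('wrist')[:,:,::-1]
a=cv2.imread('pics/scene0.png');b=cv2.imread('pics/side0.png')
A=lambda m:cv2.resize(m,(280,280),interpolation=cv2.INTER_CUBIC)
cv2.imwrite('pics/tips.png',np.hstack([A(a[170:240,20:90]),A(b[300:370,105:175]),cv2.resize(im,(280,280))[:, :240]]))
"
```

```text
0 -1 [[ 82.358  216.8135]] [[123.2351 333.4821]]
0 1 [[ 64.122  239.1688]] [[144.6378 366.505 ]]
0.02 -1 [[ 80.2142 211.2841]] [[121.3092 327.3578]]
0.02 1 [[ 61.5976 233.5434]] [[142.8708 360.5321]]
0.04 -1 [[ 78.0321 205.6299]] [[119.3363 321.0538]]
0.04 1 [[ 59.0239 227.7802]] [[141.056  354.3677]]
t 4.88 tcp [ 0.4981 -0.3683  0.1483] target [0.     0.     0.0188] 
turn [-2.581 -2.043  0.965] shift before turn [ 2.672 -5.696 -0.681] shift after turn [-4.981  3.683 -1.295] 
q [-0.31  0.18  1.51 -0.73  1.42  0.02] F [ 0.2 -0.1  0.5] w 0.0004 ff 0.0
wrist tip 0 [[273.8085 241.334 ]]
wrist tip -0.02 [[273.8664 252.6   ]]
wrist tip -0.04 [[273.9365 266.2204]]
cam in tool [ 0.077  -0.0004 -0.2112]
```

View pics/tips.png

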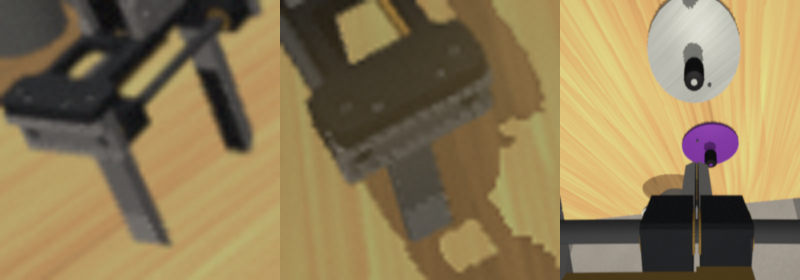

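The view shows the real finger ends lie well short of the reported TCP, by about 34 mm along the tool axis, so the fingers closed above the knob. I'll pin that offset down numerically.

```bash
python3 -c "
from h import *
from bench import robot
np.set_printoptions(precision=4,suppress=True,linewidth=200)
o=robot.get_obs();R0=Ro.from_euler('xyz',o['ee_rot']).as_matrix();c=robot.get_calibration('wrist');p=o['tool_pos'];print(p)
im=robot.snapshot('wrist').mean(2)
for col in(262,265,268,271,276,279,282,285):print(col,im[236:276,col].astype(int))
for k in(0,-.02,-.03,-.04,-.05):print(k,proj(c,[p+R0@np.array([x,0,k]) for x in(-.008,.008)]).ravel(), proj(c,[p+R0@np.array([-.008,y,k]) for y in(-.008,.008)])[:,0])
for n in('scene','side'):
  cc=robot.get_calibration(n);im=robot.snapshot(n).astype(int);im0=cv2.imread(f'pics/{n}0.png')[:,:,::-1].astype(int)
  m=abs(im-im0).sum(2)>60
  tip=p-.034*R0[:,2];u,v=proj(cc,tip)[0].round().astype(int);print(n,u,v,proj(cc,[p-k*R0[:,2] for k in(0,.03,.04)]).ravel())
  for r in range(v-8,v+12):print(r,''.join('#' if x else '.' for x in m[r,u-14:u+15]))
"
```

```text
[ 0.497  -0.3676  0.1454]
262 [114 111 112 112 117 131 148 148 122  95  81  80  80  79  79  80  81  79  80  81  79  80  79  80  79  80  80  80  80  80  80  78  80  79  80  80  80  80  80  80]
265 [113 113 113 112 112 110 105  96  85  81  79  79  80  80  79  78  79  78  81  79  80  79  79  81  80  81  79  79  79  80  80  81  79  79  79  78  81  81  81  79]
268 [113 113 113 112 113 106  96  85  80  79  80  77  78  77  79  78  78  78  77  78  77  78  77  76  75  77  75  76  77  75  77  76  76  77  76  74  76  75  74  76]
271 [113 113 112 113 112 112 109 100  80  60  47  49  50  48  46  46  45  48  48  45  45  46  43  43  42  44  46  42  44  44  42  43  40  39  35  32  31  31  32  33]
276 [113 113 112 114 112 110 104  95  79  62  56  55  51  50  51  49  47  49  50  49  47  45  42  42  44  42  46  44  43  43  43  41  39  38  36  38  36  37  36  33]
279 [114 112 113 113 111 107  97  86  81  80  81  79  80  80  79  79  80  79  80  79  79  79  78  78  79  80  80  78  80  79  79  79  79  79  78  79  80  79  78  78]
282 [113 111 114 114 113 112 106  97  86  80  80  80  79  80  79  78  80  80  
[... 1368 characters left out ...]
2 264.118  251.2575]
246 ........####..#####....######
247 .......######.#####.#########
248 ###################.#########
249 #############################
250 ##################.....######
251 ##################.....######
252 #########.#######.###########
253 ##########.#####.############
254 ###########.###.#############
255 ######################...####
256 ###############.#............
257 ####.########................
258 ###.########..........##.####
259 #############################
260 #######################.##.#.
261 #############................
262 #############................
263 ####.########................
264 ##########...................
265 .####.####...................
```

```bash
python3 -c "
from h import *
np.set_printoptions(precision=4,suppress=True,linewidth=200)
S,D=load('scene2'),load('side2');R=toolR(np.radians(-41));p=np.array([.497,-.3676,.1454])
for k in(-.02,-.025,-.03,-.035,-.04):
  P=[p+R@np.array([x,y,k]) for x in(-.008,.008) for y in(-.01,.01)]
  print(k,proj(S,P).round(1).tolist(),'max',proj(S,P).max(0),proj(D,P).max(0))
"
```

```text
-0.02 [[200.4, 230.6], [205.3, 233.9], [204.2, 231.2], [209.1, 234.5]] max [209.1435 234.5191] [269.1418 260.3099]
-0.025 [[201.1, 228.9], [206.1, 232.2], [205.0, 229.6], [209.9, 232.9]] max [209.9162 232.8587] [269.0236 258.1595]
-0.03 [[201.9, 227.2], [206.9, 230.5], [205.8, 227.9], [210.7, 231.2]] max [210.6899 231.1965] [268.9055 256.0089]
-0.035 [[202.7, 225.6], [207.6, 228.8], [206.5, 226.3], [211.5, 229.5]] max [211.4648 229.5325] [268.7875 253.8583]
-0.04 [[203.5, 223.9], [208.4, 227.1], [207.3, 224.6], [212.2, 227.9]] max [212.2408 227.8667] [268.6695 251.7077]
```

```bash
sed -i 's/(.0188-back)/(.0518-back)/' h.py; python3 -c "
from h import *
L=np.array([.4967,-.3558,.038])
for b in(.1,0):plan(L,toolR(np.radians(-41)),b)"
```

```text
t 5.08 tcp [ 0.4951 -0.3668  0.1413] target [ 0.5039 -0.325   0.0744] 
turn [-0.004  0.004  0.003] shift before turn [ 0.763 -0.006  0.223] shift after turn [ 0.762 -0.009  0.225] 
q [-0.31  0.18  1.52 -0.73  1.42  0.02] F [-0.5 -0.  -0.9] w 0.0006 ff 0.0
t 5.08 tcp [ 0.4951 -0.3668  0.1413] target [ 0.489  -0.3889 -0.0011] 
turn [-0.004  0.004  0.003] shift before turn [ 0.766 -0.003  1.223] shift after turn [ 0.762 -0.009  1.225] 
q [-0.31  0.18  1.52 -0.73  1.42  0.02] F [-0.5 -0.  -0.9] w 0.0006 ff 0.0
```

{"op": "move_arm", "data": {"motion": [0, 0, 0, 0.1, 0, 0, 1, 0, 0, 0, 0.1, 0, 0, 1, 0, 0, 0, 0.1, 0, 0, 1, 0, 0, 0, 0.1, 0, 0, 1, 0, 0, 0, 0.1, 0, 0, 1, 0, 0, 0, 0.1, 0, 0, 1, 0, 0, 0, 0.1, 0, 0, 1, 0, 0, 0, 0.09, 0, 0, 1, 0, 0, 0, 0, 0, 0, 1, 0, 0, 0, 0, 0, 0.1, 1, 0, 0, 0, 0, 0, 0.1, 1, 0, 0, 0, 0, 0, 0.1, 1]}}

```text
time: 6.08
tool_pos: [0.5047, -0.3297, 0.0686]
ee_rot: [-3.141, 0.72, 1.342]
wrist_force: [0.2, 0.1, 0.3]
width: 0.0772
finger_force: 0.0
```

{"op": "move_arm", "data": {"motion": [0, 0, 0, 0, 0, 0.1, 1, 0, 0, 0, 0, 0, 0.1, 1, 0, 0, 0, 0, 0, 0.1, 1, 0, 0, 0, 0, 0, 0.1, 1, 0, 0, 0, 0, 0, 0.1, 1, 0, 0, 0, 0, 0, 0.1, 1, 0, 0, 0, 0, 0, 0.1, 1, 0, 0, 0, 0, 0, 0.1, 1, 0, 0, 0, 0, 0, 0.1, 1, 0, 0, 0, 0, 0, 0.05, 0.7, 0, 0, 0, 0, 0, 0, 0.6, 0, 0, 0, 0, 0, 0, 0.6]}}

```text
time: 7.08
tool_pos: [0.4904, -0.3898, -0.0028]
ee_rot: [-3.14, 0.72, 1.343]
wrist_force: [0.3, -0.2, 0.0]
width: 0.0775
finger_force: 0.0
```

{"op": "move_arm", "data": {"motion": [0, 0, 0, 0, 0, 0, 0, 0, 0, 0, 0, 0, 0, 0, 0, 0, 0, 0, 0, 0, 0, 0, 0, 0, 0, 0, 0, 0, 0, 0, 0, 0, 0, 0, 0, 0, 0, 0, 0, 0, 0, 0, 0, 0, 0, 0, 0, 0, 0, 0, 0, 0, 0, 0, 0, 0, 0, 0, 0, 0, 0, 0, 0, 0, 0, 0, 0, 0, 0, 0]}}

```text
time: 7.92
tool_pos: [0.4903, -0.3896, -0.0024]
ee_rot: [-3.14, 0.72, 1.343]
wrist_force: [-2.0, 1.3, 1.6]
width: 0.0335
finger_force: 30.0
```

{"op": "move_arm", "data": {"motion": [0, 0, 0, -0.06, 0, -0.07, 0, 0, 0, 0, -0.12, 0, -0.14, 0, 0, 0, 0, -0.12, 0, -0.14, 0, 0, 0, 0, -0.12, 0, -0.14, 0, 0, 0, 0, -0.12, 0, -0.14, 0, 0, 0, 0, -0.12, 0, -0.14, 0, 0, 0, 0, -0.12, 0, -0.14, 0, 0, 0, 0, -0.12, 0, -0.14, 0, 0, 0, 0, -0.12, 0, -0.14, 0, 0, 0, 0, 0, 0, 0, 0]}}

```text
time: 8.75
tool_pos: [0.4933, -0.389, 0.1594]
ee_rot: [3.132, 0.721, 1.336]
wrist_force: [0.4, -0.7, -0.7]
width: 0.0335
finger_force: 30.0
```

{"op": "move_arm", "data": {"motion": [0, 0.08, 0, 0, 0, 0, 0, 0, 0.15, 0, 0, 0, 0, 0, 0, 0.15, 0, 0, 0, 0, 0, 0, 0.15, 0, 0, 0, 0, 0, 0, 0.15, 0, 0, 0, 0, 0, 0, 0.15, 0, 0, 0, 0, 0, 0, 0.15, 0, 0, 0, 0, 0, 0, 0.15, 0, 0, 0, 0, 0, 0, 0.15, 0, 0, 0, 0, 0, 0, 0.15, 0, 0, 0, 0, 0, 0, 0.15, 0, 0, 0, 0, 0, 0, 0.15, 0, 0, 0, 0, 0]}}

```text
time: 9.75
tool_pos: [0.4908, -0.3894, 0.1538]
ee_rot: [-3.141, -0.642, 1.339]
wrist_force: [0.7, -0.0, -2.5]
width: 0.0334
finger_force: 30.0
```

```bash
cat > slot.py <<'E'
from h import *
from bench import robot
import sys
t=.13; n=-np.cos(t)*RY+np.sin(t)*Z; th=np.radians(-41)+np.pi/2-t
O=np.r_[RK,0]-.0572*RY+Z*(.1+float(sys.argv[1]))
plan(O+.0375*n,toolR(th))
E
python3 slot.py .08; python3 - <<'E'
from bench import robot
import cv2
for n in("scene","side"): cv2.imwrite(f"pics/{n}3.png",robot.snapshot(n)[:,:,::-1])
a=cv2.imread("pics/scene3.png");b=cv2.imread("pics/side3.png")
import numpy as np
cv2.imwrite("pics/ab3.png",np.hstack([cv2.resize(a[150:300,150:290],None,fx=2.8,fy=2.8),cv2.resize(b[150:300,190:330],None,fx=2.8,fy=2.8)]))
E
```

```text
t 9.75 tcp [ 0.4908 -0.3894  0.1538] target [ 0.5103 -0.1006  0.1461] 
turn [ 0.001  0.105 -0.003] shift before turn [ 2.24  -0.472  1.773] shift after turn [ 2.087 -0.466  1.953] 
q [-1.03  0.58  0.92  0.5   2.07 -0.65] F [ 0.7 -0.  -2.5] w 0.0334 ff 30.0
```

{"op": "move_arm", "data": {"motion": [0, 0.105, 0, 0, 0, 0, 0, 0, 0, 0, 0.08, -0.025, 0.08, 0, 0, 0, 0, 0.17, -0.05, 0.16, 0, 0, 0, 0, 0.17, -0.05, 0.16, 0, 0, 0, 0, 0.17, -0.05, 0.16, 0, 0, 0, 0, 0.17, -0.05, 0.16, 0, 0, 0, 0, 0.17, -0.05, 0.16, 0, 0, 0, 0, 0.17, -0.05, 0.16, 0, 0, 0, 0, 0.17, -0.05, 0.16, 0, 0, 0, 0, 0.17, -0.05, 0.16, 0, 0, 0, 0, 0.17, -0.05, 0.16, 0, 0, 0, 0, 0, 0, 0, 0]}}

```text
time: 10.85
tool_pos: [0.4943, -0.1566, 0.1471]
ee_rot: [-3.141, -0.719, 1.347]
wrist_force: [0.1, -0.6, -3.2]
width: 0.0335
finger_force: 30.0
```

```bash
python3 slot.py .08; python3 - <<'E'
from h import *
from bench import robot
for n in("scene","side"): 
    np.savez(f"pics/{n}4.npz",**robot.get_calibration(n)); cv2.imwrite(f"pics/{n}4.png",robot.snapshot(n)[:,:,::-1])
    P=np.r_[RK,0]-.117*RY+Z*.18; 
a=cv2.imread("pics/scene4.png");b=cv2.imread("pics/side4.png")
cv2.imwrite("pics/ab4.png",np.hstack([cv2.resize(a[125:265,190:320],None,fx=3,fy=3),cv2.resize(b[150:290,180:310],None,fx=3,fy=3)]))
t=.13;n=-np.cos(t)*RY+np.sin(t)*Z;u=np.sin(t)*RY+np.cos(t)*Z
o=robot.get_obs();R=Ro.from_euler('xyz',o['ee_rot']).as_matrix();G=o['tool_pos']-.0518*R[:,2];O=G-.0375*n
for nm,x0,y0 in(("scene4",190,125),("side4",180,150)):
    c=load(nm);P=[O+.08*(np.cos(a)*RX+np.sin(a)*u) for a in np.radians([0,90,180,270])]
    print(nm,((proj(c,P)-[x0,y0])*3).round(0).tolist())
E
```

```text
t 10.85 tcp [ 0.4943 -0.1566  0.1471] target [ 0.5103 -0.1006  0.1461] 
turn [-0.005  0.008  0.005] shift before turn [0.432 0.031 0.391] shift after turn [0.429 0.028 0.394] 
q [-0.84  0.24  1.44  0.6   1.88 -0.55] F [ 0.1 -0.6 -3.2] w 0.0335 ff 30.0
scene4 [[215.0, 221.0], [159.0, 117.0], [101.0, 159.0], [153.0, 256.0]]
side4 [[270.0, 155.0], [175.0, 78.0], [86.0, 165.0], [181.0, 236.0]]
```

View pics/ab4.png

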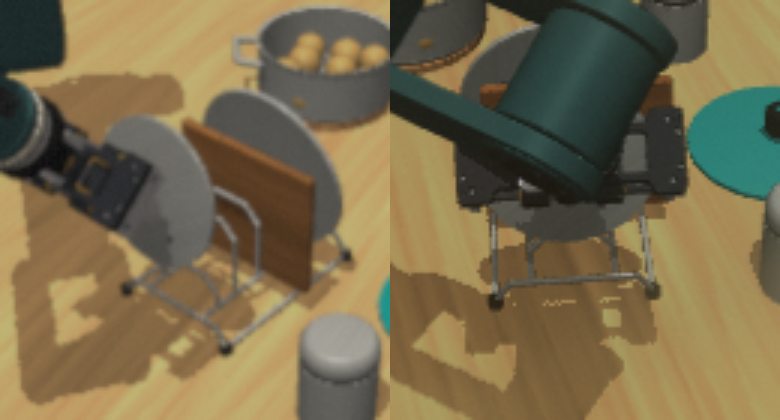

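```bash
python3 - <<'E'
from h import *
from bench import robot
np.set_printoptions(precision=1,suppress=True)
G=np.array([.4943,-.1566,.1471])-.0518*toolR(np.radians(41.5))[:,2]
for t in(-.1,0,.13,.25,.35):
    n=-np.cos(t)*RY+np.sin(t)*Z;u=np.sin(t)*RY+np.cos(t)*Z;O=G-.0375*n
    P=np.array([O+h*n+.08*(np.cos(a)*RX+np.sin(a)*u) for a in np.linspace(0,6.28,200) for h in(0,.006)])
    for nm,x0,y0 in(("scene4",190,125),("side4",180,150)):
        q=(proj(load(nm),P)-[x0,y0])*3;print(t,nm,q.min(0),q.max(0))
E
```

```text
-0.1 scene4 [ 96.  108.9] [216.1 250.8]
-0.1 side4 [83.1 80. ] [268.3 218.4]
0 scene4 [ 97.3 108.8] [215.9 256.7]
0 side4 [83.4 77.6] [268.2 227. ]
0.13 scene4 [ 97.8 109.8] [216.  263.8]
0.13 side4 [83.7 76.1] [268.2 237.6]
0.25 scene4 [ 97.  111.9] [216.5 269.7]
0.25 side4 [84.  76.3] [268.2 246.7]
0.35 scene4 [ 95.4 114.5] [217.1 274. ]
0.35 side4 [84.2 77.6] [268.3 253.7]
```

{"op": "move_arm", "data": {"motion": [0, 0, 0, 0.08, 0, 0.08, 0, 0, 0, 0, 0.09, 0.01, 0.08, 0, 0, 0, 0, 0.09, 0.01, 0.08, 0, 0, 0, 0, 0.09, 0.01, 0.08, 0, 0, 0, 0, 0.09, 0, 0.08, 0, 0, 0, 0, 0, 0, 0, 0, 0, 0, 0, 0, 0, 0, 0, 0, 0, 0, 0, 0, 0, 0]}}

```text
time: 11.62
tool_pos: [0.5116, -0.1045, 0.1454]
ee_rot: [-3.14, -0.721, 1.341]
wrist_force: [0.2, 0.0, -2.1]
width: 0.0335
finger_force: 30.0
```

```bash
python3 - <<'E'
s=open('h.py').read()
s=s.replace('o=robot.get_obs();R0=Ro','P=[]\n    for _ in range(6): o=robot.get_obs();P.append(np.r_[o["tool_pos"],o["wrist_force"]]);robot.snapshot("side")\n    P=np.array(P);o["tool_pos"],o["wrist_force"]=P.mean(0)[:3],P.mean(0)[3:];print("sd",P.std(0).round(4))\n    R0=Ro')
s=s.replace('.as_matrix();p=o','.as_matrix();p=o')
open('h.py','w').write(s)
E
sed -i 's/-.0572/-.0562/' slot.py; python3 slot.py .0
```

```text
sd [0.000e+00 2.000e-04 0.000e+00 1.785e-01 3.099e-01 2.836e-01]
t 11.87 tcp [ 0.5116 -0.1049  0.1454] target [ 0.5105 -0.0996  0.0661] 
turn [-0.     0.005 -0.002] shift before turn [-0.487 -0.022  0.628] shift after turn [-0.489 -0.023  0.626] 
q [-0.76  0.2   1.49  0.63  1.82 -0.49] F [ 0.2 -0.  -2.1] w 0.0338 ff 30.0
```

{"op": "move_arm", "data": {"motion": [0, 0, 0, 0.037, -0.02, 0.033, 0, 0, 0, 0, -0.06, 0, 0.067, 0, 0, 0, 0, -0.06, 0, 0.067, 0, 0, 0, 0, -0.06, 0, 0.067, 0, 0, 0, 0, -0.06, 0, 0.067, 0, 0, 0, 0, -0.06, 0, 0.067, 0, 0, 0, 0, -0.06, 0, 0.067, 0, 0, 0, 0, 0, 0, 0, 0]}}

```text
time: 12.58
tool_pos: [0.5094, -0.0989, 0.0888]
ee_rot: [-3.134, -0.723, 1.337]
wrist_force: [-0.5, 0.4, -3.3]
width: 0.0334
finger_force: 30.0
```

```bash
python3 slot.py .0
```

```text
sd [6.000e-04 4.000e-04 1.100e-03 4.330e-01 5.406e-01 5.313e-01]
t 12.83 tcp [ 0.5104 -0.0995  0.0909] target [ 0.5105 -0.0996  0.0661] 
turn [ 0.     0.005 -0.   ] shift before turn [-0.165  0.001  0.186] shift after turn [-0.165  0.001  0.185] 
q [-0.75  0.23  1.56  0.62  1.73 -0.55] F [-0.2  0.4 -2.2] w 0.0335 ff 30.0
```

{"op": "move_arm", "data": {"motion": [0, 0, 0, -0.033, 0, 0.037, 0, 0, 0, 0, -0.033, 0, 0.037, 0, 0, 0, 0, -0.033, 0, 0.037, 0, 0, 0, 0, -0.033, 0, 0.037, 0, 0, 0, 0, 0, 0, 0, 0, 0, 0, 0, 0, 0, 0, 0]}}

```text
time: 13.38
tool_pos: [0.5102, -0.0994, 0.0711]
ee_rot: [-3.138, -0.722, 1.34]
wrist_force: [0.3, 0.8, -2.8]
width: 0.0332
finger_force: 30.0
```

```bash
python3 slot.py .0
```

```text
sd [2.000e-04 2.000e-04 3.000e-04 2.995e-01 5.053e-01 4.938e-01]
t 13.63 tcp [ 0.5106 -0.0997  0.0717] target [ 0.5105 -0.0996  0.0661] 
turn [-0.     0.005 -0.001] shift before turn [-0.036 -0.001  0.043] shift after turn [-0.036 -0.001  0.043] 
q [-0.75  0.25  1.58  0.61  1.7  -0.57] F [ 0.1  0.2 -2. ] w 0.0334 ff 30.0
```

{"op": "move_arm", "data": {"motion": [0, 0, 0, -0.013, 0, 0.015, 0, 0, 0, 0, -0.013, 0, 0.015, 0, 0, 0, 0, 0, 0, 0, 0]}}

```text
time: 13.93
tool_pos: [0.5104, -0.0997, 0.0673]
ee_rot: [-3.14, -0.722, 1.34]
wrist_force: [0.8, 0.1, -1.3]
width: 0.0336
finger_force: 30.0
```

{"op": "move_arm", "data": {"motion": [0, 0, 0, -0.007, 0, 0.008, 0, 0, 0, 0, -0.007, 0, 0.008, 0, 0, 0, 0, 0, 0, 0, 0]}}

```text
time: 14.18
tool_pos: [0.511, -0.0997, 0.0665]
ee_rot: [-3.142, -0.722, 1.342]
wrist_force: [-1.0, -0.5, 1.7]
width: 0.0334
finger_force: 30.0
```

{"op": "move_arm", "data": {"motion": [0, 0, 0, -0.007, 0, 0.008, 0, 0, 0, 0, -0.007, 0, 0.008, 0, 0, 0, 0, 0, 0, 0, 0]}}

```text
time: 14.43
tool_pos: [0.5113, -0.0999, 0.066]
ee_rot: [3.14, -0.723, 1.343]
wrist_force: [-1.3, -1.8, 8.6]
width: 0.0336
finger_force: 30.0
```

{"op": "move_arm", "data": {"motion": [0, 0, 0, 0.01, 0, -0.01, 0, 0, 0, 0, 0, 0, 0, 0.6, 0, 0, 0, 0, 0, 0, 0.6, 0, 0, 0, 0, 0, 0, 0.6, 0, 0, 0, 0, 0, 0, 0.6, 0, 0, 0, 0, 0, 0, 0.6, 0, 0, 0, 0, 0, 0, 0.6, 0, 0, 0, 0, 0, 0, 0.6, 0, 0, 0, 0, 0, 0, 0.6]}}

```text
time: 15.18
tool_pos: [0.5106, -0.0996, 0.0648]
ee_rot: [-3.14, -0.722, 1.341]
wrist_force: [0.4, 0.3, -0.3]
width: 0.0563
finger_force: 0.0
```

{"op": "move_arm", "data": {"motion": [0, 0, 0, 0, 0, -0.05, 0.7, 0, 0, 0, 0, 0, -0.1, 0.7, 0, 0, 0, 0, 0, -0.15, 0.8, 0, 0, 0, 0, 0, -0.2, 0.9, 0, 0, 0, 0, 0, -0.2, 0.9, 0, 0, 0, 0, 0, -0.25, 0.9, 0, 0, 0, 0, 0, -0.25, 0.9, 0, 0, 0, 0, 0, -0.25, 0.9, 0, 0, 0, 0, 0, 0, 0.9]}}

```text
time: 15.93
tool_pos: [0.49, -0.1972, 0.1779]
ee_rot: [3.133, -0.716, 1.344]
wrist_force: [0.1, -1.4, 0.7]
width: 0.0846
finger_force: 0.0
```

```bash
python3 - <<'E'
from h import *
from bench import robot
np.set_printoptions(precision=1,suppress=True)
for n in("scene","side"): cv2.imwrite(f"pics/{n}5.png",robot.snapshot(n)[:,:,::-1]);np.savez(f"pics/{n}5.npz",**robot.get_calibration(n))
# knob of small lid expected in slot
t=.13;n=-np.cos(t)*RY+np.sin(t)*Z
O=np.r_[RK,0]-.0551*RY+.1*Z
im=cv2.imread("pics/scene5.png");c=load("scene5")
m=im.max(2)<45
l,k,st,ce=cv2.connectedComponentsWithStats(m.astype(np.uint8))
print("expected knob",proj(c,O+.033*n)); print([(ce[i],st[i,4]) for i in range(1,l) if st[i,4]>20])
im=cv2.imread("pics/side5.png");c=load("side5");m=im.max(2)<60
l,k,st,ce=cv2.connectedComponentsWithStats(m.astype(np.uint8))
print("expected knob",proj(c,O+.033*n)); print([(ce[i],st[i,4]) for i in range(1,l) if st[i,4]>20])
# plan to large-lid pregrasp
nL=np.cos(t)*RY+np.sin(t)*Z; OL=np.r_[RK,0]+.0551*RY+.121*Z; GL=OL+.0375*nL
plan(GL+.1*RY+Z*.1,toolR(np.radians(-41)))
E
```

```text
expected knob [[250.3 203.8]]
[(array([15.8, 14.7]), np.int32(1018)), (array([190.2,  84.2]), np.int32(2998)), (array([106.1,  34.7]), np.int32(21)), (array([163.3,  70.7]), np.int32(109)), (array([131.4,  89.3]), np.int32(91)), (array([159.8, 123.4]), np.int32(234)), (array([158.7, 157.3]), np.int32(984)), (array([196.8, 174.4]), np.int32(314)), (array([221.1, 188.1]), np.int32(57)), (array([250.9, 204.3]), np.int32(75)), (array([346.5, 222.5]), np.int32(59)), (array([156. , 321.3]), np.int32(129))]
expected knob [[240.  218.1]]
[(array([105.1, 153.2]), np.int32(20795)), (array([273.2, 149.6]), np.int32(30)), (array([309.6, 189.8]), np.int32(101)), (array([ 67.8, 268. ]), np.int32(231)), (array([290.7, 370.4]), np.int32(224))]
sd [0.  0.  0.  0.5 0.3 0.5]
t 16.28 tcp [ 0.5 -0.2  0.2] target [0.6 0.1 0.2] 
turn [-0.  -1.8  0. ] shift before turn [2.4 0.  2. ] shift after turn [ 2.3  0.  -2.2] 
q [-0.9  0.3  1.4  0.6  1.9 -0.6] F [0.4 0.  0.1] w 0.0841 ff 0.0
```

{"op": "move_arm", "data": {"motion": [0, 0, 0, 0.1, 0, -0.11, 1, 0, 0, 0, 0.2, 0, -0.22, 1, 0, 0, 0, 0.2, 0, -0.22, 1, 0, 0, 0, 0.2, 0, -0.22, 1, 0, 0, 0, 0.2, 0, -0.22, 1, 0, 0, 0, 0.2, 0, -0.22, 1, 0, 0, 0, 0.2, 0, -0.22, 1, 0, 0, 0, 0.2, 0, -0.22, 1, 0, 0, 0, 0, 0, 0, 1]}}

```text
time: 17.08
tool_pos: [0.4901, -0.1889, 0.4038]
ee_rot: [3.128, -0.715, 1.353]
wrist_force: [-0.5, 0.1, 1.6]
width: 0.0938
finger_force: 0.0
```

{"op": "move_arm", "data": {"motion": [0, -0.08, 0, 0, 0, 0, 1, 0, -0.15, 0, 0, 0, 0, 1, 0, -0.15, 0, 0, 0, 0, 1, 0, -0.15, 0, 0, 0, 0, 1, 0, -0.15, 0, 0, 0, 0, 1, 0, -0.15, 0, 0, 0, 0, 1, 0, -0.15, 0, 0, 0, 0, 1, 0, -0.15, 0, 0, 0, 0, 1, 0, -0.15, 0, 0, 0, 0, 1, 0, -0.15, 0, 0, 0, 0, 1, 0, -0.15, 0, 0, 0, 0, 1, 0, -0.15, 0, 0, 0, 0, 1]}}

```text
time: 18.08
tool_pos: [0.4899, -0.1885, 0.3983]
ee_rot: [3.139, 0.642, 1.342]
wrist_force: [0.5, 0.2, -0.2]
width: 0.0939
finger_force: 0.0
```

```bash
cat > big.py <<'E'
from h import *
import sys
t=.13;nL=np.cos(t)*RY+np.sin(t)*Z; OL=np.r_[RK,0]+.0551*RY+.121*Z; GL=OL+.037*nL
if __name__=="__main__": plan(GL+float(sys.argv[2])*RY+float(sys.argv[3])*Z,toolR(np.radians(float(sys.argv[4]))),float(sys.argv[1]))
E
python3 big.py 0 .1 .22 -41
```

```text
sd [3.0000e-04 1.7000e-03 2.2000e-03 7.5330e-01 6.7620e-01 1.6651e+00]
t 18.33 tcp [ 0.4902 -0.1873  0.3951] target [0.5597 0.1116 0.3067] 
turn [-0.001 -0.102 -0.   ] shift before turn [ 2.993e+00 -2.000e-03 -1.111e+00] shift after turn [ 2.895e+00 -2.000e-03 -1.346e+00] 
q [-0.04  0.09  1.07 -0.7   2.01 -0.11] F [-0.   0.1 -0.7] w 0.0942 ff 0.0
```

{"op": "move_arm", "data": {"motion": [0, -0.1, 0, 0, 0, 0, 1, 0, 0, 0, 0.15, 0, -0.07, 1, 0, 0, 0, 0.3, 0, -0.14, 1, 0, 0, 0, 0.3, 0, -0.14, 1, 0, 0, 0, 0.3, 0, -0.14, 1, 0, 0, 0, 0.3, 0, -0.14, 1, 0, 0, 0, 0.3, 0, -0.14, 1, 0, 0, 0, 0.3, 0, -0.14, 1, 0, 0, 0, 0.3, 0, -0.14, 1, 0, 0, 0, 0.3, 0, -0.14, 1, 0, 0, 0, 0.3, 0, -0.14, 1, 0, 0, 0, 0, 0, 0, 1]}}

```text
time: 19.38
tool_pos: [0.56, 0.1078, 0.3064]
ee_rot: [-3.133, 0.715, 1.35]
wrist_force: [0.8, -0.5, -1.4]
width: 0.0938
finger_force: 0.0
```

```bash
python3 big.py 0.1 0 0 -41; python3 - <<'E'
from big import *
from bench import robot
c=robot.get_calibration('wrist');im=robot.snapshot('wrist')[:,:,::-1];cv2.imwrite('pics/w6.png',im);np.savez('pics/w6.npz',**c)
print(proj(c,[GL,OL+.047*nL,OL+.019*nL,OL]).round(1).tolist())
m=im.max(2)<45
l,k,st,ce=cv2.connectedComponentsWithStats(m.astype(np.uint8))
print([(ce[i].round(1).tolist(),st[i].tolist()) for i in range(1,l) if st[i,4]>60])
E
```

```text
sd [4.000e-04 1.700e-03 2.000e-03 7.427e-01 3.963e-01 6.918e-01]
t 19.63 tcp [0.5593 0.1046 0.3098] target [0.5519 0.0781 0.1622] 
turn [-0.001 -0.002 -0.005] shift before turn [ 0.759 -0.014  1.296] shift after turn [ 0.761 -0.012  1.294] 
q [ 0.43  0.46  0.82 -0.7   2.22  0.33] F [ 0.2 -0.1 -0.3] w 0.0935 ff 0.0
[[272.7, 120.7], [272.7, 114.4], [272.8, 131.4], [272.8, 141.7]]
[([467.4, 46.0], [452, 31, 33, 34, 723]), ([272.0, 124.4], [258, 107, 29, 34, 732]), ([26.8, 144.9], [12, 132, 28, 28, 69]), ([7.1, 167.3], [0, 151, 20, 38, 434]), ([10.5, 223.9], [0, 213, 21, 29, 255]), ([273.4, 345.3], [0, 246, 560, 174, 23462]), ([304.5, 270.1], [300, 266, 10, 9, 73])]
```

{"op": "move_arm", "data": {"motion": [0, 0, 0, 0.08, 0, 0.13, 1, 0, 0, 0, 0.08, 0, 0.13, 1, 0, 0, 0, 0.08, 0, 0.13, 1, 0, 0, 0, 0.08, 0, 0.13, 1, 0, 0, 0, 0.08, 0, 0.13, 1, 0, 0, 0, 0.08, 0, 0.13, 1, 0, 0, 0, 0.08, 0, 0.13, 1, 0, 0, 0, 0.07, 0, 0.13, 0.8, 0, 0, 0, 0.07, 0, 0.13, 0.8, 0, 0, 0, 0.06, 0, 0.12, 0.8, 0, 0, 0, 0, 0, 0, 0.8]}}

```text
time: 20.65
tool_pos: [0.5508, 0.0769, 0.1606]
ee_rot: [-3.135, 0.718, 1.345]
wrist_force: [-0.2, 0.1, 0.1]
width: 0.0757
finger_force: 0.0
```

```bash
python3 big.py 0 0 0 -41; python3 - <<'E'
from big import *
from bench import robot
c=robot.get_calibration('wrist');im=robot.snapshot('wrist')[:,:,::-1]
print(proj(c,[GL,OL+.047*nL,OL+.033*nL,OL+.019*nL,OL]).round(1).tolist())
m=im.max(2)<45
l,k,st,ce=cv2.connectedComponentsWithStats(m.astype(np.uint8))
B=[(ce[i],st[i]) for i in range(1,l) if st[i,4]>60 and abs(ce[i][0]-273)<25 and ce[i][1]<240];print([(a.round(1),b) for a,b in B])
if B: print("tri knob mid",tri([(load('w6'),(272,124.4)),(c,B[0][0])]),"expected",OL+.033*nL)
E
```

```text
sd [7.000e-04 6.000e-04 1.300e-03 4.958e-01 3.116e-01 7.272e-01]
t 20.90 tcp [0.5521 0.0779 0.163 ] target [0.537  0.0142 0.0867] 
turn [ 0.001 -0.002 -0.001] shift before turn [ 0.005 -0.003  1.005] shift after turn [ 0.007 -0.002  1.005] 
q [ 0.41  0.43  1.15 -0.61  1.96  0.51] F [ 0.2  0.1 -0.1] w 0.0751 ff 0.0
[[272.7, 219.4], [272.7, 214.0], [272.7, 221.5], [272.7, 228.4], [272.8, 236.8]]
[(array([271.9, 221.3]), array([ 253,  199,   39,   44, 1218], dtype=int32))]
tri knob mid (array([0.54206673, 0.03927938, 0.12227344]), np.float64(7.955825450140084e-05)) expected [0.54383582 0.04342886 0.12527793]
```

{"op": "move_arm", "data": {"motion": [0, 0, 0, 0, 0, 0.1, 0.8, 0, 0, 0, 0, 0, 0.15, 0.8, 0, 0, 0, 0, 0, 0.15, 0.8, 0, 0, 0, 0, 0, 0.15, 0.8, 0, 0, 0, 0, 0, 0.15, 0.8, 0, 0, 0, 0, 0, 0.1, 0.8, 0, 0, 0, 0, 0, 0.1, 0.7, 0, 0, 0, 0, 0, 0.1, 0.6, 0, 0, 0, 0, 0, 0, 0.5, 0, 0, 0, 0, 0, 0, 0.5]}}

```text
time: 21.83
tool_pos: [0.537, 0.0143, 0.0871]
ee_rot: [-3.139, 0.716, 1.343]
wrist_force: [0.5, 0.5, 0.6]
width: 0.0519
finger_force: 0.0
```

```bash
python3 big.py 0 0 0 -41
```

```text
sd [3.000e-04 3.000e-04 3.000e-04 6.378e-01 3.819e-01 5.924e-01]
t 22.08 tcp [0.5376 0.0148 0.0878] target [0.537  0.0142 0.0867] 
turn [ 0.    -0.001  0.   ] shift before turn [ 0.001 -0.005  0.013] shift after turn [ 0.001 -0.005  0.013] 
q [ 0.33  0.4   1.36 -0.61  1.78  0.55] F [-0.1 -0.   0.1] w 0.0471 ff 0.0
```

{"op": "move_arm", "data": {"motion": [0, 0, 0, 0, 0, 0.01, 0, 0, 0, 0, 0, 0, 0, 0, 0, 0, 0, 0, 0, 0, 0, 0, 0, 0, 0, 0, 0, 0, 0, 0, 0, 0, 0, 0, 0, 0, 0, 0, 0, 0, 0, 0]}}

```text
time: 22.63
tool_pos: [0.537, 0.0141, 0.0866]
ee_rot: [-3.14, 0.716, 1.343]
wrist_force: [-0.7, 0.6, 1.4]
width: 0.0332
finger_force: 30.0
```

{"op": "move_arm", "data": {"motion": [0, 0, 0, -0.03, 0, -0.035, 0, 0, 0, 0, -0.06, 0, -0.07, 0, 0, 0, 0, -0.09, 0, -0.1, 0, 0, 0, 0, -0.1, 0, -0.115, 0, 0, 0, 0, -0.1, 0, -0.115, 0, 0, 0, 0, -0.1, 0, -0.115, 0, 0, 0, 0, -0.1, 0, -0.115, 0, 0, 0, 0, -0.1, 0, -0.115, 0, 0, 0, 0, -0.1, 0, -0.115, 0, 0, 0, 0, -0.1, 0, -0.115, 0, 0, 0, 0, -0.1, 0, -0.115, 0, 0, 0, 0, 0, 0, 0, 0]}}

```text
time: 23.63
tool_pos: [0.5384, 0.0138, 0.2402]
ee_rot: [3.134, 0.713, 1.336]
wrist_force: [-0.3, -0.8, -1.9]
width: 0.0336
finger_force: 30.0
```

```bash
python3 - <<'E'
from h import *
from scipy.optimize import minimize
np.set_printoptions(precision=4,suppress=True)
th=np.linspace(0,2*np.pi,360)
I={n:cv2.GaussianBlur(cv2.resize(cv2.imread(f"pics/{n}.png")[:,:,0],None,fx=4,fy=4,interpolation=cv2.INTER_CUBIC).astype(np.float32),(0,0),2) for n in("scene0","side0")}
C={n:load(n) for n in I}
def sc(x,y,z,r,ns=I):
    s=0
    for n in ns:
        q=((proj(C[n],np.c_[x+r*np.cos(th),y+r*np.sin(th),0*th+z])+.5)*4-.5).astype(np.float32)
        s+=cv2.remap(I[n],q[:,:1],q[:,1:],1).mean()
    return s/len(ns)
for ns in(I,["scene0"],["side0"]):
  for r in(.096,.098,.1):
    b=max((sc(x,y,.092,r,ns),x,y) for x in np.arange(.41,.475,.0015) for y in np.arange(.335,.395,.0015));print(list(ns),r,np.array(b))
E
```

```text
['scene0', 'side0'] 0.096 [101.0246   0.4385   0.3665]
['scene0', 'side0'] 0.098 [99.2914  0.4385  0.365 ]
['scene0', 'side0'] 0.1 [96.023   0.4415  0.362 ]
['scene0'] 0.096 [108.1829   0.4415   0.362 ]
['scene0'] 0.098 [107.3568   0.4415   0.362 ]
['scene0'] 0.1 [104.7725   0.4415   0.359 ]
['side0'] 0.096 [96.3887  0.4385  0.3665]
['side0'] 0.098 [93.3666  0.4385  0.3665]
['side0'] 0.1 [88.4565  0.434   0.3665]
```

```bash
cat > pot.py <<'E'
from h import *
G=np.array([.440,.365,.092+.095+.037])
plan(G,toolR(np.radians(41.55)))
E
python3 pot.py
```

```text
sd [6.000e-04 1.000e-04 2.100e-03 4.864e-01 5.427e-01 5.626e-01]
t 23.88 tcp [0.5375 0.0139 0.2365] target [0.4478 0.3985 0.1852] 
turn [-0.005  1.836 -0.   ] shift before turn [ 3.011 -1.744 -1.936] shift after turn [ 2.311 -1.746  2.733] 
q [ 0.32  0.32  1.16 -0.66  2.    0.37] F [-0.2 -0.2 -2.5] w 0.0334 ff 30.0
```

{"op": "move_arm", "data": {"motion": [0, 0, 0, 0.09, -0.06, -0.08, 0, 0, 0, 0, 0.16, -0.1, -0.14, 0, 0, 0, 0, 0.16, -0.1, -0.14, 0, 0, 0, 0, 0.16, -0.1, -0.14, 0, 0, 0, 0, 0.16, -0.1, -0.14, 0, 0, 0, 0, 0.16, -0.1, -0.14, 0, 0, 0, 0, 0.16, -0.1, -0.14, 0, 0, 0, 0, 0.16, -0.1, -0.14, 0, 0, 0, 0, 0.16, -0.1, -0.14, 0, 0, 0, 0, 0.16, -0.1, -0.14, 0, 0, 0, 0, 0.08, -0.05, -0.07, 0, 0, 0, 0, 0, 0, 0, 0]}}

```text
time: 24.93
tool_pos: [0.4867, 0.2478, 0.2354]
ee_rot: [-3.138, 0.717, 1.348]
wrist_force: [-0.8, -0.2, -2.4]
width: 0.0334
finger_force: 30.0
```

{"op": "move_arm", "data": {"motion": [0, 0.08, 0, 0, 0, 0, 0, 0, 0.15, 0, 0, 0, 0, 0, 0, 0.15, 0, 0, 0, 0, 0, 0, 0.15, 0, 0, 0, 0, 0, 0, 0.15, 0, 0, 0, 0, 0, 0, 0.15, 0, 0, 0, 0, 0, 0, 0.15, 0, 0, 0, 0, 0, 0, 0.15, 0, 0, 0, 0, 0, 0, 0.15, 0, 0, 0, 0, 0, 0, 0.15, 0, 0, 0, 0, 0, 0, 0.15, 0, 0, 0, 0, 0, 0, 0.15, 0, 0, 0, 0, 0]}}

```text
time: 25.93
tool_pos: [0.4872, 0.2432, 0.2374]
ee_rot: [3.138, -0.646, 1.341]
wrist_force: [0.0, 0.4, -2.5]
width: 0.0334
finger_force: 30.0
```

```bash
python3 pot.py
```

```text
sd [1.2000e-03 1.8000e-03 3.0000e-03 3.4330e-01 1.3839e+00 2.0878e+00]
t 26.18 tcp [0.4863 0.242  0.234 ] target [0.4478 0.3985 0.1852] 
turn [ 0.001  0.107 -0.001] shift before turn [ 0.86  -0.732  1.249] shift after turn [ 0.752 -0.73   1.318] 
q [-0.08 -0.17  1.64  0.63  1.56  0.18] F [-0.2 -0.6 -3. ] w 0.0331 ff 30.0
```

{"op": "move_arm", "data": {"motion": [0, 0.107, 0, 0, 0, 0, 0, 0, 0, 0, 0.05, -0.05, 0.09, 0, 0, 0, 0, 0.08, -0.08, 0.14, 0, 0, 0, 0, 0.08, -0.08, 0.14, 0, 0, 0, 0, 0.08, -0.08, 0.14, 0, 0, 0, 0, 0.08, -0.08, 0.14, 0, 0, 0, 0, 0.08, -0.08, 0.14, 0, 0, 0, 0, 0.08, -0.08, 0.14, 0, 0, 0, 0, 0.08, -0.08, 0.14, 0, 0, 0, 0, 0.08, -0.08, 0.14, 0, 0, 0, 0, 0.06, -0.04, 0.11, 0, 0, 0, 0, 0, 0, 0, 0]}}

```text
time: 27.23
tool_pos: [0.4464, 0.4054, 0.188]
ee_rot: [-3.14, -0.726, 1.347]
wrist_force: [-0.0, -1.0, -1.6]
width: 0.0333
finger_force: 30.0
```

```bash
python3 pot.py; python3 - <<'E'
from h import *
from bench import robot
for n in("scene","side"): cv2.imwrite(f"pics/{n}7.png",robot.snapshot(n)[:,:,::-1])
a=cv2.imread("pics/scene7.png");b=cv2.imread("pics/side7.png")
cv2.imwrite("pics/ab7.png",np.hstack([cv2.resize(a[70:270,210:340],None,fx=3,fy=3,interpolation=cv2.INTER_CUBIC),cv2.resize(b[70:270,125:258],None,fx=3,fy=3,interpolation=cv2.INTER_CUBIC)]))
E
```

```text
sd [1.000e-03 1.200e-03 3.000e-04 3.172e-01 4.967e-01 4.068e-01]
t 27.48 tcp [0.4481 0.4034 0.1886] target [0.4478 0.3985 0.1852] 
turn [ 0.    -0.002  0.001] shift before turn [-0.059  0.008 -0.008] shift after turn [-0.059  0.008 -0.007] 
q [ 0.24 -0.18  1.78  0.68  1.24  0.34] F [ 0.2 -0.1 -2.1] w 0.0332 ff 30.0
```

View pics/ab7.png

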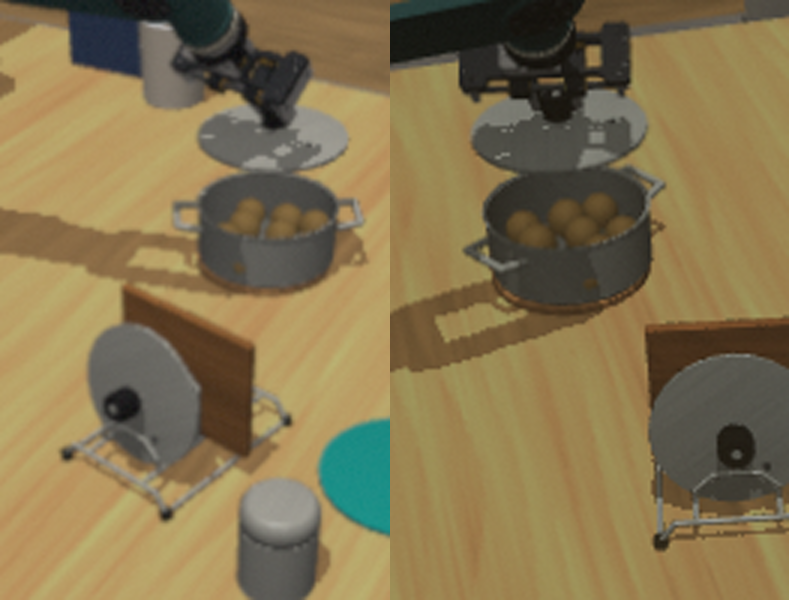

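The picture shows the small lid standing in the free slot, knob out at (120,404). The large lid hangs level over the pot, at (273,140) left and (560,130) right. I fit its pose for the final centring.

```bash
python3 - <<'E'
from h import *
np.set_printoptions(precision=4,suppress=True)
S,D=load("scene0"),load("side0");th=np.linspace(0,2*np.pi,361)
def f(p,full=True):
    R=Ro.from_rotvec([p[3],p[4],0]).as_matrix()
    P=np.vstack([np.c_[.1*np.cos(th),.1*np.sin(th),0*th+h] for h in(0,.006)])@R.T+p[:3]
    a=proj(S,P);b=proj(D,P)
    la=a[np.argmin(a[:,0]),1];ra=a[np.argmax(a[:,0]),1];lb=b[np.argmin(b[:,0]),1];rb=b[np.argmax(b[:,0]),1]
    s=lambda x,y:np.array([210+x/3-.33,70+y/3-.33]);d=lambda x,y:np.array([125+x/3-.33,70+y/3-.33])
    return np.r_[a.min(0)-s(197,105),a.max(0)-s(349,174),b.min(0)[0]-d(81,0)[0],b.max(0)-d(258,174),.5*(la-s(0,137)[1]),.5*(ra-s(0,139)[1]),.5*(lb-d(0,139)[1]),.5*(rb-d(0,121)[1])]
r=least_squares(f,[.44,.37,.19,0,0]);print(r.x,r.fun)
r=least_squares(lambda p:f([*p,0,0]),[.44,.37,.19]);print(r.x,r.fun)
E
```

```text
[ 0.4413  0.3726  0.183  -0.0111 -0.0234] [ 0.2755  0.0108 -0.0064 -0.8077  0.0404  0.1204  0.6085 -0.3083 -0.2818
 -0.2075  0.9162]
[0.4413 0.3727 0.1834] [ 0.2881 -0.5414 -0.0105 -0.4128 -0.0562  0.1417  0.5654  0.163  -0.12
 -0.7057  1.1927]
```

{"op": "move_arm", "data": {"motion": [0, 0, 0, -0.023, 0, -0.02, 0, 0, 0, 0, -0.022, 0, -0.02, 0, 0, 0, 0, 0, 0, 0, 0, 0, 0, 0, 0, 0, 0, 0, 0, 0, 0, 0, 0, 0, 0, 0, 0, 0, 0, 0, 0, 0]}}

```text
time: 28.13
tool_pos: [0.4477, 0.3958, 0.188]
ee_rot: [-3.14, -0.727, 1.34]
wrist_force: [-1.1, 0.1, -2.6]
width: 0.033
finger_force: 30.0
```

```bash
python3 pot.py; python3 -c "
from bench import robot
print(robot.close_job())"
```

```text
sd [0.000e+00 1.000e-04 0.000e+00 5.821e-01 3.420e-01 2.253e-01]
t 28.38 tcp [0.4476 0.3959 0.1879] target [0.4478 0.3985 0.1852] 
turn [-0.001 -0.002 -0.001] shift before turn [ 0.001 -0.004  0.037] shift after turn [ 0.001 -0.004  0.037] 
q [ 0.22 -0.19  1.79  0.68  1.25  0.33] F [-0.1 -0.3 -2.5] w 0.0331 ff 30.0
the job is handed in; nothing more can be done
None
```

I handed the job in at 28.4 s: the small lid stands released in the free end slot, and the large lid is held level, knob up, centred over the pot to within a few mm and about 9 cm above its rim; no verdict came back, and the first grasp closed empty above the knob without moving the lid.

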